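Unstack the prep tubs onto their colour-coded boards

TASK

Take the stack of four lidded prep tubs apart from the top down and set each tub down gently, upright, in the middle of the cutting board that has the colour of its lid, lying lengthwise along the board. Both upper tubs must be on their boards before you move either lower tub. Do not tip or drop a tub, and leave the tin can and the pepper shaker where they stand.

Things in the scene. Friction and masses are not known exactly. Their poses are not given: they have to be found in the camera images.
- tub_red: slim closed tub, white with a flat red lid, 160 x 46 x 45 mm high, about 0.25 kg, straight sides, loose. Origin: centre of its underside; x along its length, y across, z up. At the start one of the two lower tubs, side by side on a black mat 4 mm thick; 32 mm gap between the two; which is on which side varies.
- tub_yellow: slim closed tub, white with a flat yellow lid, 160 x 46 x 45 mm high, about 0.25 kg, straight sides, loose. Origin: centre of its underside; x along its length, y across, z up. At the start one of the two upper tubs, side by side crosswise over the lower two, underside 49 mm above the table; 32 mm gap between the two; which is on which side varies.
- tub_green: slim closed tub, white with a flat green lid, 160 x 46 x 45 mm high, about 0.25 kg, straight sides, loose. Origin: centre of its underside; x along its length, y across, z up. At the start one of the two lower tubs, side by side on a black mat 4 mm thick; 32 mm gap between the two; which is on which side varies.
- tub_blue: slim closed tub, white with a flat blue lid, 160 x 46 x 45 mm high, about 0.25 kg, straight sides, loose. Origin: centre of its underside; x along its length, y across, z up. At the start one of the two upper tubs, side by side crosswise over the lower two, underside 49 mm above the table; 32 mm gap between the two; which is on which side varies.
- board_red: small plain red cutting board lying flat on the table, fixed there, 180 x 96 x 10 mm thick. Origin: centre of its underside, on the table, so its top is 10 mm above; x along its 180 mm length, y across, z up. Which board lies where varies. Its place is for the tub with the red lid.
- board_yellow: small plain yellow cutting board lying flat on the table, fixed there, 180 x 96 x 10 mm thick. Origin: centre of its underside, on the table, so its top is 10 mm above; x along its 180 mm length, y across, z up. Which board lies where varies. Its place is for the tub with the yellow lid.
- board_green: small plain green cutting board lying flat on the table, fixed there, 180 x 96 x 10 mm thick. Origin: centre of its underside, on the table, so its top is 10 mm above; x along its 180 mm length, y across, z up. Which board lies where varies. Its place is for the tub with the green lid.
- board_blue: small plain blue cutting board lying flat on the table, fixed there, 180 x 96 x 10 mm thick. Origin: centre of its underside, on the table, so its top is 10 mm above; x along its 180 mm length, y across, z up. Which board lies where varies. Its place is for the tub with the blue lid.
- can: bystander: empty open tin can with a dark blue band, 75 mm across, 90 mm high, loose, standing on the far side of the stack. Origin: centre of its underside.
- shaker: bystander: glass pepper shaker with a steel top, 44 mm across, 75 mm high, loose, standing on the far side of the stack. Origin: centre of its underside.
There are look-alikes about, which are no part of the job. What is shaped like the tub_blue but grey is not meant.

How it is judged:
On the way:
1. both upper tubs (yellow and blue lids) stand released on their boards, the lower tubs (red and green lids) still within 40 mm of where they began (horizontal distance between tub_yellow and board_yellow below 0.015 m and angle between the x axis of tub_yellow and the x axis of board_yellow, either way round below 0.2 rad and z of tub_yellow in the frame of board_yellow between 0.005 and 0.015 m and angle between each of tub_yellow, tub_blue's own z axis and vertical below 0.1 rad and contact force between each of tub_yellow, tub_blue and the fingers below 0.1 N and horizontal distance between tub_blue and board_blue below 0.015 m and angle between the x axis of tub_blue and the x axis of board_blue, either way round below 0.2 rad and z of tub_blue in the frame of board_blue between 0.005 and 0.015 m and distance of each of tub_red, tub_green from where it was at the start of the episode below 0.04 m), for 0.2 s.
At the end, for the whole second after the job is handed in: Each of the four tubs rests on the board of its lid's colour: centre within 15 mm of the board's centre, its length within 0.2 rad (11 degrees) of the board's (either way round), flat on the board's top and upright, released and at rest (horizontal distance between tub_red and board_red below 0.015 m and angle between the x axis of tub_red and the x axis of board_red, either way round below 0.2 rad and z of tub_red in the frame of board_red between 0.005 and 0.015 m and angle between each of tub_red, tub_yellow, tub_green, tub_blue's own z axis and vertical below 0.1 rad and contact force between each of tub_red, tub_yellow, tub_green, tub_blue and the fingers below 0.1 N and linear speed of each of tub_red, tub_yellow, tub_green, tub_blue below 0.02 m/s and horizontal distance between tub_yellow and board_yellow below 0.015 m and angle between the x axis of tub_yellow and the x axis of board_yellow, either way round below 0.2 rad and z of tub_yellow in the frame of board_yellow between 0.005 and 0.015 m and horizontal distance between tub_green and board_green below 0.015 m and angle between the x axis of tub_green and the x axis of board_green, either way round below 0.2 rad and z of tub_green in the frame of board_green between 0.005 and 0.015 m and horizontal distance between tub_blue and board_blue below 0.015 m and angle between the x axis of tub_blue and the x axis of board_blue, either way round below 0.2 rad and z of tub_blue in the frame of board_blue between 0.005 and 0.015 m); the robot touches nothing.
It fails at once if a tub is tipped more than 35 degrees (angle between any of tub_red, tub_yellow, tub_green, tub_blue's own z axis and vertical above 0.61 rad).
It fails at once if a tub is let fall onto its board from more than 20 mm above it ((horizontal distance between tub_red and board_red below 0.06 m and z of tub_red in the frame of board_red above 0.03 m and contact force between tub_red and the fingers below 0.1 N and linear speed of tub_red above 0.1 m/s) or (horizontal distance between tub_yellow and board_yellow below 0.06 m and z of tub_yellow in the frame of board_yellow above 0.03 m and contact force between tub_yellow and the fingers below 0.1 N and linear speed of tub_yellow above 0.1 m/s) or (horizontal distance between tub_green and board_green below 0.06 m and z of tub_green in the frame of board_green above 0.03 m and contact force between tub_green and the fingers below 0.1 N and linear speed of tub_green above 0.1 m/s) or (horizontal distance between tub_blue and board_blue below 0.06 m and z of tub_blue in the frame of board_blue above 0.03 m and contact force between tub_blue and the fingers below 0.1 N and linear speed of tub_blue above 0.1 m/s)).
It fails at once if the tin can is pushed more than 20 mm or knocked over (distance of can from where it was at the start of the episode above 0.02 m or angle between can's own z axis and vertical above 0.5 rad).
It fails at once if the pepper shaker is pushed more than 20 mm or knocked over (distance of shaker from where it was at the start of the episode above 0.02 m or angle between shaker's own z axis and vertical above 0.5 rad).
It also fails if it takes over 104 s, if anything falls off the work surface, if the arm or the gripper's body presses on something with over 40 N, if the wrist force passes 120 N, or if a joint passes its speed limit or range.

ROBOT

A 7-joint arm with a two-finger parallel gripper is mounted at the origin on the work surface. World frame = base frame: x ahead of the robot, y to its left, z up, the work surface at z = 0. Lengths are in m, angles in rad, forces in N, time in s.
With the tool pointing down it reaches from about 0.425 to 0.925 m from the base axis. Payload 6.8 kg.
Tool frame: the origin (TCP) lies at the centre of the arm's flange, where the gripper is bolted on; the fingertips stand 173 mm ahead of it and the grasp point (between the pads) lies 155 mm ahead of it; z points along the fingers, y is the direction in which the jaws open and shut (so a half turn about z gives the same grasp; the last joint's range is limited). The gripper opens to 85 mm and grips with 20 to 120 N. Pads are 22 mm wide; open, the fingers measure 114 mm over their backs; the gripper's body (76 mm by 85 mm) begins 54 mm behind the grasp point. The pads swing forward as they close: fully open they stand 13 mm farther back than shut.
Start: joints at [-1.25, 0.477, 0.022, 1.555, -0.011, 1.109, -0.083], TCP at [0.281, 0.614, 0.405] pointing down, gripper open.
Joint ranges: [-2.96, 2.96], [-0.34, 2.1], [-1.41, 1.46], [0.24, 2.44], [-1.37, 4.51], [0.17, 1.92], [-2.96, 2.96]. Speed limits (rad/s): [2.39, 2.39, 3.14, 3.14, 3.14, 3.14, 3.14].

INTERFACE

Orientations are given as a rotation vector (axis times angle).
In Python, from bench import readout, grab_frame, camera_model, r gives the robot as it stands.
- The arm moves only by the tool apply_moves, never from a script. Its argument "deltas" is a list of rows, each an object with "xyz": the shift along the world's x, y, z in m, a list of three; "turn": the turn about the world's z in rad. In form: [{"xyz": [dx, dy, dz], "turn": turn}, ...]. A call has 1 to 12 rows; each row shifts and turns the commanded pose from where the row before left it; what a row does not reach is not made up. A row lasts 1/12 s, in which the tool goes at most 41.7 mm and 7.16 degrees, less where a joint would pass 70% of its speed; a pose out of reach is approached as far as the arm can. A call with a gripper value outside its range is refused whole. "claw" is the gripper's target within -1 to 1 (shut at 1, half-way at 0, fully open at -1), set as the call begins (left out, the last holds). The fingers move at their own pace and stop on an object; "squeeze" is the grip in N (left out, the last holds). Time passes only in rows, so rows that do not move let the fingers close. It gives the time, the measured TCP pose, the force and the opening at its end, in the units of the state.
- readout.get_obs(): the state, without advancing time (a new reading comes with each control period).
- grab_frame(name): name is "side" or "top"; returns the picture (480x640x3 uint8, red, green, blue); there is no depth.
- camera_model(name): a dict with "intrinsics" (3x3 intrinsics, pixels), "R" (3x3) and "t" (3): a world point X has camera coordinates R X + t. Camera axes: x right, y down, z forward; pixel columns grow to the right and rows downward; lengths in m; the calibration is good to about 2 mm. A picture is of the moment at which its call begins. camera_model takes no time and is no camera call.
- r.hand_in(): hands the job in, once; it reports no verdict.
The state is a dict: "clock": time; "joints": joint angles; "qvel": joint speeds; "tau": joint torques, N m; "tcp_pos": TCP position; "orientation": TCP orientation; "contact_force": force on the tool from outside, world axes, zero at the start; "moment": the same for the moment, N m; "grip_width": finger opening in m.
Only numpy, scipy, OpenCV 4.12 (cv2) and the standard library are available. Lean on these libraries where they do the work, as an engineer would, in place of code of your own. Each camera call takes 0.05 s, during which the arm holds its last target.

## Working session

There is one attempt and no reset: what is moved stays moved. The work goes in short steps, Python scripts to look and compute and a tool call to move; the robot and the scene stay as the last step left them, time stands still between calls to the robot, and variables do not carry over. Pictures are saved under pics/ and viewed, and the job is handed in when it is done.

Besides the shell and the picture viewer there is one more tool, called as name(argument=value, ...) on one line, values as JSON. apply_moves: Moves the arm, as the interface text tells. Its arguments: {"type":"object","properties":{"deltas":{"type":"array"},"claw":{"type":"number"},"squeeze":{"type":"number"}},"required":["deltas"]}

```bash
mkdir -p pics; ls; python3 - <<'E'
from bench import readout, grab_frame, camera_model, r
import cv2
o=readout.get_obs(); print(o)
for n in("side","top"):
    cv2.imwrite(f"pics/{n}0.png",grab_frame(n)[:,:,::-1]); print(n,camera_model(n))
E
```

```text
pics
{'clock': 0.0, 'joints': array([-1.25010792,  0.47778097,  0.02234077,  1.5564485 , -0.0114932 ,
        1.10927149, -0.08312444]), 'qvel': array([-0.00017536, -0.00032874, -0.00044143, -0.00034132,  0.00075006,
        0.00177801, -0.00094519]), 'tau': array([-1.14329964e-04, -5.96451437e+01,  1.60828527e+00, -2.81200397e+01,
        1.25335524e-02,  9.45376523e-03,  1.71350422e-05]), 'tcp_pos': array([0.280524  , 0.61364707, 0.40373952]), 'orientation': array([-6.68340420e-01, -3.06942884e+00,  2.76982866e-03]), 'contact_force': array([-0.17363098,  0.08394541,  1.7188001 ]), 'moment': array([ 0.03763326, -0.00189803, -0.00793566]), 'grip_width': 0.0855282596380959}
side {'intrinsics': array([[441.19308026,   0.        , 323.00994321],
       [  0.        , 441.19308026, 242.07522471],
       [  0.        ,   0.        ,   1.        ]]), 'R': array([[ 9.66872473e-01, -2.55259902e-01, -6.26250620e-05],
       [-1.27640236e-01, -4.83262703e-01, -8.66120736e-01],
       [ 2.21055630e-01,  8.37436291e-01, -4.99834839e-01]]), 't': array([-0.49131204,  0.08889894,  0.89935836])}
top {'intrinsics': array([[493.89478932,   0.        , 322.60617792],
       [  0.        , 493.89478932, 239.31858061],
       [  0.        ,   0.        ,   1.        ]]), 'R': array([[ 0.02846771, -0.99953331, -0.01107941],
       [-0.99654389, -0.02751377, -0.07837894],
       [ 0.07803753,  0.01327239, -0.99686207]]), 't': array([-0.07930899,  0.48573058,  1.05838789])}
```

View pics/top0.png

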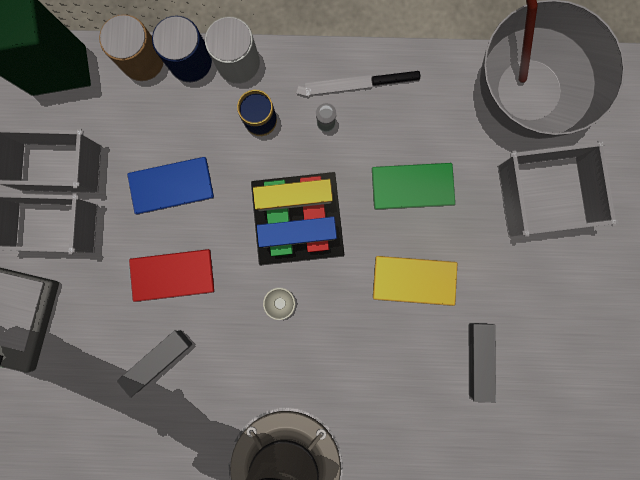

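View pics/side0.png

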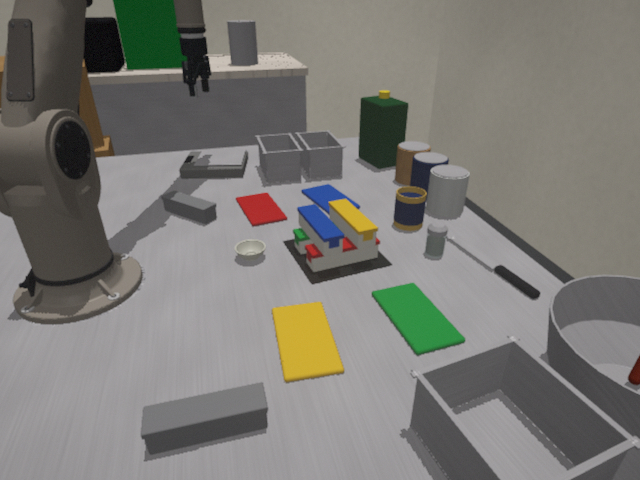

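```bash
cat > h.py <<'E'
import numpy as np, cv2
from bench import readout, grab_frame, camera_model, r
from scipy.spatial.transform import Rotation as Ro
def back(cam,uv,z):
    m=camera_model(cam);K=m["intrinsics"];R=np.array(m["R"]);t=np.array(m["t"])
    uv=np.atleast_2d(uv).astype(float)
    d=(np.linalg.inv(K)@np.c_[uv,np.ones(len(uv))].T).T@R
    c=-R.T@t
    return (c+d*((z-c[2])/d[:,2])[:,None])[:,:2]
HUE={"red":[(0,8),(172,180)],"yellow":[(22,35)],"green":[(50,75)],"blue":[(105,125)]}
def blobs(img,col,amin=60):
    h=cv2.cvtColor(img,cv2.COLOR_RGB2HSV);m=np.zeros(h.shape[:2],np.uint8)
    for a,b in HUE[col]: m|=cv2.inRange(h,(a,130,60),(b,255,255))
    cs,_=cv2.findContours(m,cv2.RETR_EXTERNAL,cv2.CHAIN_APPROX_NONE)
    return [c[:,0,:] for c in cs if cv2.contourArea(c)>amin]
def rect(cam,c,z):
    p=back(cam,c,z)*1000
    (x,y),(w,hh),a=cv2.minAreaRect(p.astype(np.float32))
    if w<hh: w,hh,a=hh,w,a+90
    return x,y,w,hh,(a+90)%180-90 if False else a%180
def tool():
    o=readout.get_obs();y=Ro.from_rotvec(o["orientation"]).as_matrix()[:,1]
    return o["clock"],o["tcp_pos"].round(4),np.degrees(np.arctan2(y[1],y[0])).round(2),o["grip_width"],o["joints"].round(2),o["contact_force"].round(1)
E
python3 - <<'E'
from h import *
img=cv2.imread("pics/top0.png")[:,:,::-1].copy()
for c in HUE:
    for b in blobs(img,c):
        u=b.mean(0).round()
        if u[1]<140: continue
        A=cv2.contourArea(b)
        up=(240<u[0]<350)
        z=0.010 if not up else (0.094 if c in("yellow","blue") else 0.049)
        print(c,u,A,"z",z,np.round(rect("top",b,z),1))
v=img[160:280,230:365,::-1];cv2.imwrite("pics/crop0.png",cv2.resize(v,None,fx=5,fy=5)); print(tool())
E
```

```text
red [171. 275.] 3379.5 z 0.01 [401.  264.4 179.3  94.   98.5]
red [317. 246.] 173.0 z 0.049 [471.  -55.4  45.6  19.7  97.9]
red [314. 212.] 249.5 z 0.049 [544.2 -45.4  45.9  28.1  97.6]
red [310. 178.] 66.0 z 0.049 [615.7 -35.3  43.6   9.3  97.3]
yellow [414. 280.] 3250.5 z 0.01 [ 405.7 -269.   178.3   92.5   87.3]
yellow [292. 194.] 1590.5 z 0.094 [574.6  -2.1 159.1  45.7  97.8]
green [281. 250.] 161.0 z 0.049 [460.2  22.1  44.9  18.7  97.9]
green [277. 215.] 240.0 z 0.049 [533.6  31.9  45.3  27.3  97.3]
green [414. 174.] 1257.5 z 0.01 [ 634.7 -260.5  178.8   58.3   91.5]
blue [296. 232.] 1657.0 z 0.094 [496.8 -12.4 159.4  46.6  97.8]
blue [170. 185.] 3233.5 z 0.01 [600.1 277.5 178.3  94.7 103.8]
(0.1, array([0.2806, 0.6136, 0.4038]), np.float64(65.43), 0.08522007491593019, array([-1.25,  0.48,  0.02,  1.56, -0.01,  1.11, -0.08]), array([ 1.2,  0.3, -0.3]))
```

View pics/crop0.png

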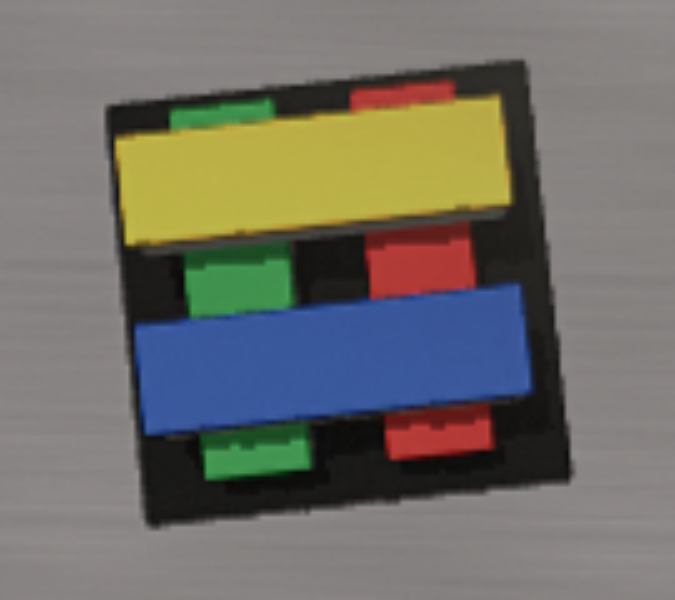

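Things that could be mistaken:
- Tub candidates: blue lid at (296,232), yellow lid at (292,194), and grey look-alikes at (155,362) and (482,362).
- Boards, which are flat: blue (170,185), red (171,275), green (414,186) and yellow (414,280).

The crop confirms yellow is the far upper tub and blue the near upper tub. Green is the lower left tub and red the lower right. The green board mask came out partial, so I'll fix that next.

```bash
sed -i 's/"green":\[(50,75)\]/"green":[(45,85)]/; s/(a,130,60)/(a,110,40)/' h.py; python3 - <<'E'
from h import *
img=cv2.imread("pics/top0.png")[:,:,::-1].copy()
for c in ("green","red"):
    for b in blobs(img,c):
        u=b.mean(0).round()
        if u[1]<140: continue
        up=(240<u[0]<350)
        z=0.010 if not up else (0.094 if c in("yellow","blue") else 0.049)
        print(c,u,"z",z,np.round(rect("top",b,z),1))
h=cv2.cvtColor(img,cv2.COLOR_RGB2HSV); print(h[170,414],h[195,414])
E
```

```text
green [281. 250.] z 0.049 [460.   21.4  46.6  19.2  97.9]
green [277. 216.] z 0.049 [533.4  31.7  46.2  27.7  97.9]
green [274. 182.] z 0.049 [605.1  41.5  43.7   9.6  97.9]
green [413. 185.] z 0.01 [ 614.  -262.4  177.6   93.8   95.1]
red [171. 275.] z 0.01 [401.1 264.1 179.8  95.   98.5]
red [317. 246.] z 0.049 [470.9 -55.7  44.5  21.2  91.8]
red [314. 211.] z 0.049 [544.5 -45.7  47.   28.4  97.6]
red [310. 178.] z 0.049 [615.7 -35.3  43.6   9.3  97.3]
[ 65 144 129] [ 64 123 131]
```

apply_moves(deltas=[{"xyz": [0.012, -0.026, 0], "turn": -0.1}, {"xyz": [0.012, -0.026, 0], "turn": -0.1}, {"xyz": [0.012, -0.026, 0], "turn": -0.1}, {"xyz": [0.012, -0.026, 0], "turn": -0.1}, {"xyz": [0.012, -0.026, 0], "turn": -0.1}, {"xyz": [0.012, -0.026, 0], "turn": -0.1}, {"xyz": [0.012, -0.026, 0], "turn": -0.1}, {"xyz": [0.012, -0.026, 0], "turn": -0.1}, {"xyz": [0.012, -0.026, 0], "turn": -0.1}, {"xyz": [0.012, -0.026, 0], "turn": -0.1}, {"xyz": [0.012, -0.026, 0], "turn": 0}, {"xyz": [0.012, -0.026, 0], "turn": 0}], claw=-0.5, squeeze=40)

```text
clock: 1.1
tcp_pos: [0.4248, 0.3005, 0.4045]
orientation: [-2.059, -2.373, 0.001]
contact_force: [-0.1, -0.8, 0.3]
grip_width: 0.0641
```

apply_moves(deltas=[{"xyz": [0.012, -0.026, 0], "turn": 0}, {"xyz": [0.012, -0.026, 0], "turn": 0}, {"xyz": [0.012, -0.026, 0], "turn": 0}, {"xyz": [0.012, -0.026, 0], "turn": 0}, {"xyz": [0.012, -0.026, 0], "turn": 0}, {"xyz": [0.012, -0.026, 0], "turn": 0}, {"xyz": [0.012, -0.026, 0], "turn": 0}, {"xyz": [0.012, -0.026, 0], "turn": 0}, {"xyz": [0.012, -0.026, 0], "turn": 0}, {"xyz": [0.012, -0.026, 0], "turn": 0}, {"xyz": [0.012, -0.013, 0], "turn": 0}, {"xyz": [0.0, 0, 0], "turn": 0}])

```text
clock: 2.1
tcp_pos: [0.5579, 0.0249, 0.4048]
orientation: [2.064, 2.366, -0.001]
contact_force: [0.1, 0.3, 0.6]
grip_width: 0.0642
```

```bash
python3 -c "
from h import *
print(tool())"
```

```text
(2.1, array([0.5579, 0.0249, 0.4048]), np.float64(7.8), 0.06424603205354723, array([-0.55,  0.3 ,  0.49,  1.86, -0.16,  1.01,  0.14]), array([0.1, 0.3, 0.6]))
```

apply_moves(deltas=[{"xyz": [0.0085, -0.0135, 0], "turn": 0}, {"xyz": [0.0085, -0.0135, 0], "turn": 0}, {"xyz": [0, 0, -0.025], "turn": 0}, {"xyz": [0, 0, -0.025], "turn": 0}, {"xyz": [0, 0, -0.025], "turn": 0}, {"xyz": [0, 0, -0.025], "turn": 0}, {"xyz": [0, 0, 0], "turn": 0}])

```text
clock: 2.68
tcp_pos: [0.5713, 0.0032, 0.3001]
orientation: [-2.053, -2.37, 0.01]
contact_force: [-2.2, 0.7, -1.1]
grip_width: 0.0641
```

```bash
python3 -c "
from h import *
print(tool())
s=grab_frame('side')[140:300,230:430,::-1]
cv2.imwrite('pics/s1.png',cv2.resize(s,None,fx=4,fy=3.75))"
```

```text
(2.6833, array([0.5713, 0.0032, 0.3001]), np.float64(8.21), 0.06412313716630284, array([-0.46,  0.46,  0.44,  1.92, -0.26,  0.82,  0.27]), array([-2.2,  0.7, -1.1]))
```

View pics/s1.png

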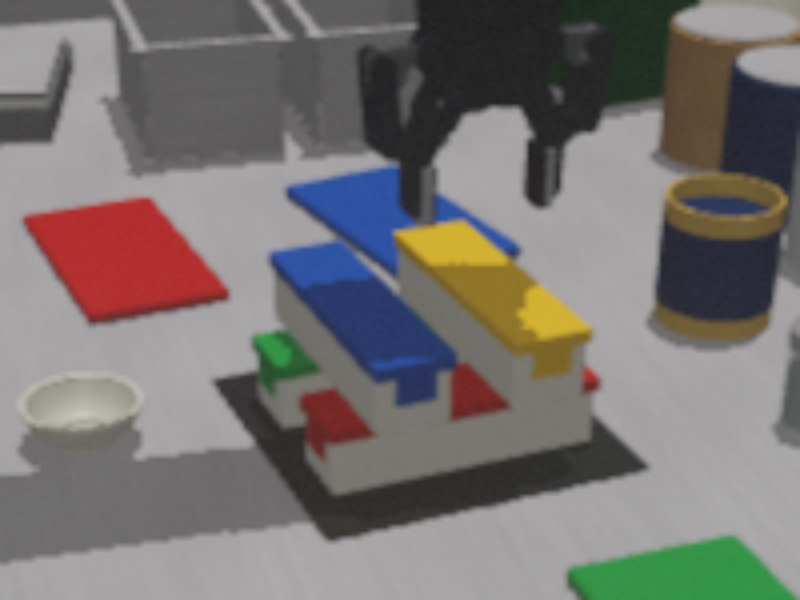

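apply_moves(deltas=[{"xyz": [0, 0, 0], "turn": 0}, {"xyz": [0, 0, 0], "turn": 0}])

```text
clock: 2.9
tcp_pos: [0.5743, 0.0021, 0.3063]
orientation: [2.057, 2.373, 0.003]
contact_force: [0.8, -0.5, 0.0]
grip_width: 0.0638
```

apply_moves(deltas=[{"xyz": [0.0, -0.002, -0.01], "turn": 0}, {"xyz": [0.0, -0.002, -0.01], "turn": 0}, {"xyz": [0, 0, -0.01], "turn": 0}, {"xyz": [0, 0, -0.01], "turn": 0}, {"xyz": [0, 0, -0.01], "turn": 0}, {"xyz": [0, 0, -0.01], "turn": 0}, {"xyz": [0, 0, -0.01], "turn": 0}, {"xyz": [0, 0, -0.006], "turn": 0}, {"xyz": [0, 0, 0], "turn": 0}, {"xyz": [0, 0, 0], "turn": 0}])

```text
clock: 3.73
tcp_pos: [0.5736, -0.0022, 0.2283]
orientation: [-2.058, -2.373, 0.001]
contact_force: [-0.3, 0.2, -0.7]
grip_width: 0.0637
```

apply_moves(deltas=[{"xyz": [0, 0, 0], "turn": 0}, {"xyz": [0, 0, 0], "turn": 0}, {"xyz": [0, 0, 0], "turn": 0}, {"xyz": [0, 0, 0], "turn": 0}, {"xyz": [0, 0, 0], "turn": 0}, {"xyz": [0, 0, 0], "turn": 0}], claw=1, squeeze=40)

```text
clock: 4.23
tcp_pos: [0.574, -0.0022, 0.2293]
orientation: [2.058, 2.373, 0.001]
contact_force: [-0.9, -0.2, 6.3]
grip_width: 0.0454
```

apply_moves(deltas=[{"xyz": [0, 0, 0.006], "turn": 0}, {"xyz": [0, 0, 0.01], "turn": 0}, {"xyz": [0, 0, 0.015], "turn": 0}, {"xyz": [0, 0, 0.02], "turn": 0}, {"xyz": [0, 0, 0.025], "turn": 0}, {"xyz": [0, 0, 0.02], "turn": 0}, {"xyz": [0, 0, 0.01], "turn": 0}, {"xyz": [0, 0, 0.0], "turn": 0}])

```text
clock: 4.9
tcp_pos: [0.5743, -0.0022, 0.3372]
orientation: [2.057, 2.371, 0.005]
contact_force: [-0.2, 0.4, -3.1]
grip_width: 0.0456
```

```bash
python3 -c "
from h import *
print(tool())
s=grab_frame('side')[100:320,200:480,::-1]
cv2.imwrite('pics/s2.png',cv2.resize(s,None,fx=2.7,fy=2.7))"
```

```text
(4.9, array([ 0.5743, -0.0022,  0.3372]), np.float64(8.13), 0.04560115979951656, array([-0.47,  0.41,  0.47,  1.89, -0.24,  0.88,  0.26]), array([-0.2,  0.4, -3.1]))
```

View pics/s2.png

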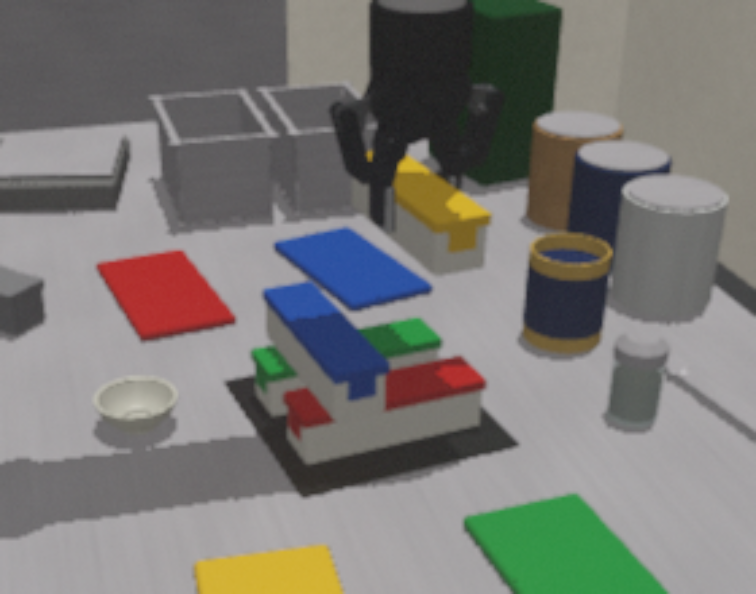

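apply_moves(deltas=[{"xyz": [-0.008, -0.012, 0], "turn": 0}, {"xyz": [-0.015, -0.024, 0], "turn": -0.02}, {"xyz": [-0.015, -0.024, 0], "turn": -0.02}, {"xyz": [-0.015, -0.024, 0], "turn": -0.02}, {"xyz": [-0.015, -0.024, 0], "turn": -0.02}, {"xyz": [-0.015, -0.024, 0], "turn": -0.02}, {"xyz": [-0.015, -0.024, 0], "turn": -0.02}, {"xyz": [-0.015, -0.024, 0], "turn": -0.02}, {"xyz": [-0.015, -0.024, 0], "turn": -0.02}, {"xyz": [-0.015, -0.024, 0], "turn": -0.02}, {"xyz": [-0.015, -0.024, 0], "turn": -0.02}, {"xyz": [-0.01, -0.015, 0], "turn": 0}])

```text
clock: 5.95
tcp_pos: [0.4024, -0.2714, 0.3334]
orientation: [-2.288, -2.149, 0.004]
contact_force: [-0.7, -0.4, -1.3]
grip_width: 0.0455
```

apply_moves(deltas=[{"xyz": [0, 0, 0], "turn": 0}, {"xyz": [0, 0, -0.02], "turn": 0}, {"xyz": [0, 0, -0.02], "turn": 0}, {"xyz": [0, 0, -0.02], "turn": 0}, {"xyz": [0, 0, -0.02], "turn": 0}, {"xyz": [0, 0, -0.02], "turn": 0}, {"xyz": [0, 0, 0], "turn": 0}, {"xyz": [0, 0, 0], "turn": 0}])

```text
clock: 6.62
tcp_pos: [0.4046, -0.2687, 0.2335]
orientation: [-2.282, -2.153, 0.003]
contact_force: [-0.4, -1.5, -1.9]
grip_width: 0.0456
```

```bash
python3 -c "
from h import *
print(tool())"
```

```text
(6.6167, array([ 0.4046, -0.2687,  0.2335]), np.float64(-3.34), 0.04559902930341049, array([ 0.05,  0.47,  0.5 ,  2.16, -0.39,  0.6 ,  0.78]), array([-0.4, -1.5, -1.9]))
```

apply_moves(deltas=[{"xyz": [0.001, 0, -0.008], "turn": 0}, {"xyz": [0, 0, -0.008], "turn": 0}, {"xyz": [0, 0, -0.008], "turn": 0}, {"xyz": [0, 0, -0.008], "turn": 0}, {"xyz": [0, 0, -0.005], "turn": 0}, {"xyz": [0, 0, -0.003], "turn": 0}, {"xyz": [0, 0, -0.001], "turn": 0}, {"xyz": [0, 0, 0], "turn": 0}, {"xyz": [0, 0, 0], "turn": 0}])

```text
clock: 7.37
tcp_pos: [0.4067, -0.2692, 0.1939]
orientation: [2.285, 2.156, 0.0]
contact_force: [-0.0, -0.5, -2.5]
grip_width: 0.0457
```

apply_moves(deltas=[{"xyz": [0, 0, -0.002], "turn": 0}, {"xyz": [0, 0, -0.001], "turn": 0}, {"xyz": [0, 0, -0.001], "turn": 0}, {"xyz": [0, 0, 0], "turn": 0}])

```text
clock: 7.7
tcp_pos: [0.4067, -0.2692, 0.1903]
orientation: [2.285, 2.156, 0.001]
contact_force: [-2.2, 1.9, 6.1]
grip_width: 0.0459
```

```bash
python3 -c "
from h import *
print(tool())
s=grab_frame('side')[220:420,200:440,::-1]
cv2.imwrite('pics/s3.png',cv2.resize(s,None,fx=3,fy=3))"
```

```text
(7.7, array([ 0.4067, -0.2692,  0.1903]), np.float64(-3.33), 0.045882595357069636, array([ 0.11,  0.55,  0.43,  2.17, -0.46,  0.51,  0.84]), array([-2.2,  1.9,  6.1]))
```

View pics/s3.png

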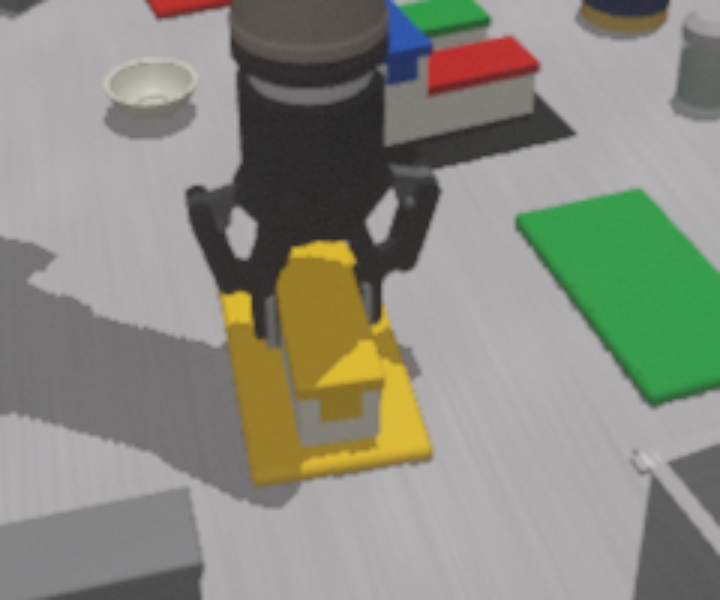

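The yellow tub is resting on its board: the vertical force has gone positive. I'll release it.

apply_moves(deltas=[{"xyz": [0, 0, 0], "turn": 0}, {"xyz": [0, 0, 0], "turn": 0}, {"xyz": [0, 0, 0], "turn": 0}, {"xyz": [0, 0, 0], "turn": 0}, {"xyz": [0, 0, 0], "turn": 0}, {"xyz": [0, 0, 0.01], "turn": 0}, {"xyz": [0, 0, 0.02], "turn": 0}, {"xyz": [0, 0, 0.03], "turn": 0}, {"xyz": [0, 0, 0.03], "turn": 0}, {"xyz": [0, 0, 0.03], "turn": 0}, {"xyz": [0, 0, 0.02], "turn": 0}, {"xyz": [0, 0, 0.0], "turn": 0}], claw=-0.5)

```text
clock: 8.75
tcp_pos: [0.4075, -0.2702, 0.3341]
orientation: [2.281, 2.151, 0.006]
contact_force: [0.7, -1.0, -0.8]
grip_width: 0.0641
```

```bash
python3 -c "
from h import *
print(tool())"
```

```text
(8.75, array([ 0.4075, -0.2702,  0.3341]), np.float64(-3.37), 0.06412891294252386, array([-0.07,  0.3 ,  0.63,  2.1 , -0.24,  0.81,  0.65]), array([ 0.7, -1. , -0.8]))
```

apply_moves(deltas=[{"xyz": [0.005, 0.014, 0], "turn": 0.015}, {"xyz": [0.008, 0.024, 0], "turn": 0.02}, {"xyz": [0.008, 0.024, 0], "turn": 0.02}, {"xyz": [0.008, 0.024, 0], "turn": 0.02}, {"xyz": [0.008, 0.024, 0], "turn": 0.02}, {"xyz": [0.008, 0.024, 0], "turn": 0.02}, {"xyz": [0.008, 0.024, 0], "turn": 0.02}, {"xyz": [0.008, 0.024, 0], "turn": 0.02}, {"xyz": [0.008, 0.024, 0], "turn": 0.02}, {"xyz": [0.008, 0.024, 0], "turn": 0.02}, {"xyz": [0.008, 0.024, 0], "turn": 0}, {"xyz": [0.004, 0.004, 0], "turn": 0}])

```text
clock: 9.75
tcp_pos: [0.4963, -0.0067, 0.3295]
orientation: [-2.057, -2.373, -0.002]
contact_force: [0.6, 0.5, 0.5]
grip_width: 0.0639
```

apply_moves(deltas=[{"xyz": [0, 0, 0], "turn": 0}, {"xyz": [0, 0, -0.01], "turn": 0}, {"xyz": [0, 0, -0.01], "turn": 0}, {"xyz": [0, 0, 0], "turn": 0}, {"xyz": [0, 0, 0], "turn": 0}])

```text
clock: 10.17
tcp_pos: [0.4948, -0.0123, 0.3086]
orientation: [-2.066, -2.365, 0.004]
contact_force: [-0.8, 0.2, 0.1]
grip_width: 0.0643
```

```bash
python3 -c "
from h import *
print(tool())
im=grab_frame('top')
cv2.imwrite('pics/t4.png',im[:,:,::-1])
for c in ('yellow','blue','red','green'):
  for b in blobs(im,c):
    u=b.mean(0).round()
    if u[1]<140: continue
    print(c,u,cv2.contourArea(b),*[np.round(rect('top',b,z),1) for z in (.010,.049,.094)])
"
```

```text
(10.1667, array([ 0.4948, -0.0123,  0.3086]), np.float64(7.73), 0.06429590452530937, array([-0.5 ,  0.33,  0.48,  2.09, -0.22,  0.76,  0.25]), array([-0.8,  0.2,  0.1]))
yellow [415. 280.] 3268.5 [ 405.5 -269.7  179.9   92.4   87.3] [ 405.5 -262.9  173.4   89.    87.3] [ 405.4 -255.   166.    85.2   87.3]
blue [323. 230.] 492.5 [512.4 -62.   63.4  50.9  97. ] [508.4 -62.6  61.1  49.   97. ] [503.9 -63.4  58.5  46.9  97. ]
blue [170. 185.] 3248.5 [600.1 277.5 179.   94.7 103.8] [593.1 264.6 172.6  91.3 103.8] [584.9 249.7 165.1  87.3 103.8]
red [170. 275.] 3329.5 [401.  264.1 179.8  95.1  98.4] [401.1 251.7 173.3  91.6  98.4] [401.2 237.4 165.8  87.7  98.4]
red [317. 246.] 178.5 [473.4 -54.8  46.1  22.   91.8] [470.9 -55.7  44.5  21.2  91.8] [468.  -56.7  42.6  20.3  91.8]
red [320. 198.] 242.5 [583.5 -57.1  91.7  22.1   1.6] [577.  -57.9  88.4  21.3   1.6] [569.5 -58.9  84.6  20.4   1.6]
green [413. 185.] 3229.0 [ 613.6 -262.3  177.6   93.9   94.7] [ 606.1 -255.7  171.2   90.5   94.7] [ 597.3 -248.1  163.9   86.6   94.7]
```

View pics/t4.png

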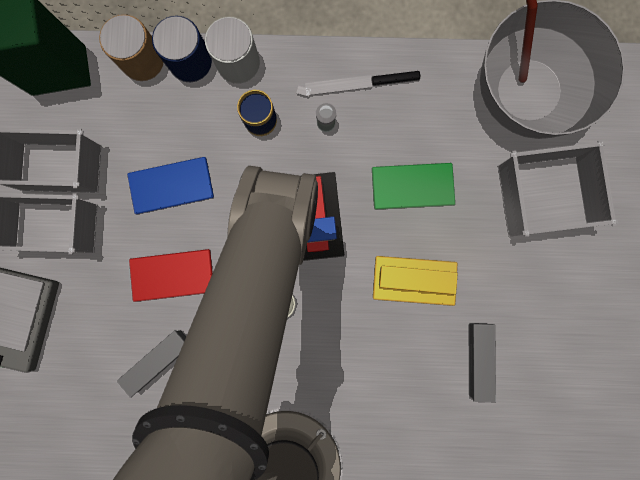

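The yellow tub sits centred on its board: lid at (418,279), shifted right only by its height. The blue tub hasn't moved. Descending on blue.

apply_moves(deltas=[{"xyz": [0.001, 0, -0.01], "turn": 0}, {"xyz": [0.001, 0, -0.01], "turn": 0}, {"xyz": [0, 0, -0.01], "turn": 0}, {"xyz": [0, 0, -0.01], "turn": 0}, {"xyz": [0, 0, -0.01], "turn": 0}, {"xyz": [0, 0, -0.01], "turn": 0}, {"xyz": [0, 0, -0.01], "turn": 0}, {"xyz": [0, 0, -0.007], "turn": 0}, {"xyz": [0, 0, -0.002], "turn": 0}, {"xyz": [0, 0, 0], "turn": 0}, {"xyz": [0, 0, 0], "turn": 0}])

```text
clock: 11.13
tcp_pos: [0.4978, -0.0112, 0.2308]
orientation: [2.064, 2.368, 0.0]
contact_force: [0.6, -0.0, 0.2]
grip_width: 0.0638
```

apply_moves(deltas=[{"xyz": [0, 0, -0.001], "turn": 0}, {"xyz": [0, 0, 0], "turn": 0}, {"xyz": [0, 0, 0], "turn": 0}, {"xyz": [0, 0, 0], "turn": 0}, {"xyz": [0, 0, 0], "turn": 0}, {"xyz": [0, 0, 0], "turn": 0}], claw=1)

```text
clock: 11.63
tcp_pos: [0.4978, -0.0111, 0.2301]
orientation: [2.064, 2.368, 0.001]
contact_force: [-1.4, 0.2, 5.0]
grip_width: 0.0456
```

apply_moves(deltas=[{"xyz": [0, 0, 0.006], "turn": 0}, {"xyz": [0, 0, 0.01], "turn": 0}, {"xyz": [0, 0, 0.015], "turn": 0}, {"xyz": [0, 0, 0.02], "turn": 0}, {"xyz": [0, 0, 0.025], "turn": 0}, {"xyz": [0, 0, 0.02], "turn": 0}, {"xyz": [0, 0, 0.01], "turn": 0}, {"xyz": [0, 0, 0.0], "turn": 0}])

```text
clock: 12.3
tcp_pos: [0.4983, -0.0112, 0.3381]
orientation: [2.062, 2.366, 0.006]
contact_force: [0.9, 0.1, -2.1]
grip_width: 0.0452
```

```bash
python3 -c "
from h import *
print(tool())
s=grab_frame('side')[100:320,200:480,::-1]
cv2.imwrite('pics/s5.png',cv2.resize(s,None,fx=2.7,fy=2.7))"
```

```text
(12.3, array([ 0.4983, -0.0112,  0.3381]), np.float64(7.85), 0.04520261553473497, array([-0.52,  0.29,  0.5 ,  2.07, -0.19,  0.83,  0.23]), array([ 0.9,  0.1, -2.1]))
```

View pics/s5.png

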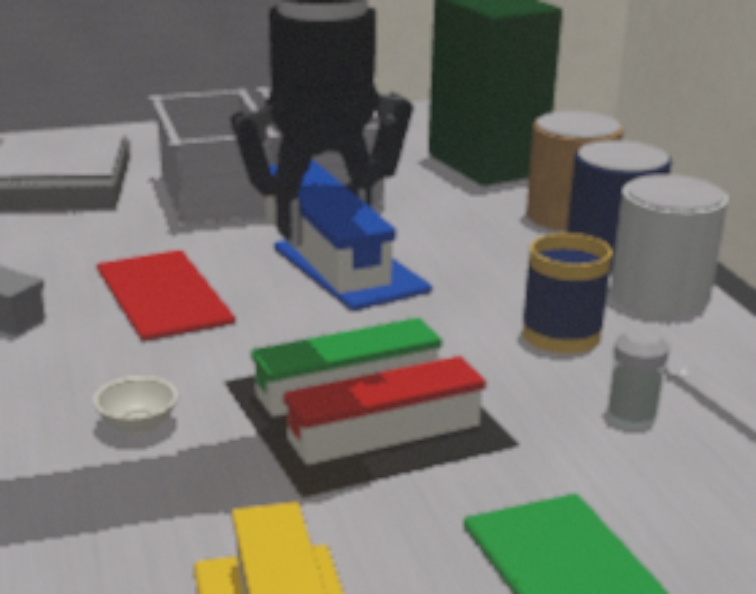

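apply_moves(deltas=[{"xyz": [0.004, 0.012, 0], "turn": 0.0}, {"xyz": [0.009, 0.026, 0], "turn": 0.02}, {"xyz": [0.009, 0.026, 0], "turn": 0.02}, {"xyz": [0.009, 0.026, 0], "turn": 0.02}, {"xyz": [0.009, 0.026, 0], "turn": 0.02}, {"xyz": [0.009, 0.026, 0], "turn": 0.02}, {"xyz": [0.009, 0.026, 0], "turn": 0.005}, {"xyz": [0.009, 0.026, 0], "turn": 0}, {"xyz": [0.009, 0.026, 0], "turn": 0}, {"xyz": [0.009, 0.026, 0], "turn": 0}, {"xyz": [0.009, 0.026, 0], "turn": 0}, {"xyz": [0.008, 0.018, 0], "turn": 0}])

```text
clock: 13.35
tcp_pos: [0.5988, 0.2833, 0.333]
orientation: [-1.931, -2.474, 0.003]
contact_force: [-0.9, 0.4, -2.0]
grip_width: 0.0454
```

apply_moves(deltas=[{"xyz": [0, 0, 0], "turn": 0}, {"xyz": [0, 0, -0.02], "turn": 0}, {"xyz": [0, 0, -0.02], "turn": 0}, {"xyz": [0, 0, -0.02], "turn": 0}, {"xyz": [0, 0, -0.02], "turn": 0}, {"xyz": [0, 0, -0.02], "turn": 0}, {"xyz": [0, 0, 0], "turn": 0}, {"xyz": [0, 0, 0], "turn": 0}])

```text
clock: 14.02
tcp_pos: [0.5986, 0.2788, 0.2334]
orientation: [-1.936, -2.472, 0.007]
contact_force: [0.6, -0.3, -1.6]
grip_width: 0.0457
```

```bash
python3 -c "
from h import *
print(tool())"
```

```text
(14.0167, array([0.5986, 0.2788, 0.2334]), np.float64(13.86), 0.045691837808171536, array([-0.77,  0.67,  0.34,  1.73, -0.29,  0.8 , -0.05]), array([ 0.6, -0.3, -1.6]))
```

Contact is expected at a TCP height of about 0.191.

apply_moves(deltas=[{"xyz": [0, 0, -0.008], "turn": 0}, {"xyz": [0, 0, -0.008], "turn": 0}, {"xyz": [0, 0, -0.008], "turn": 0}, {"xyz": [0, 0, -0.008], "turn": 0}, {"xyz": [0, 0, -0.005], "turn": 0}, {"xyz": [0, 0, -0.003], "turn": 0}, {"xyz": [0, 0, -0.001], "turn": 0}, {"xyz": [0, 0, 0], "turn": 0}, {"xyz": [0, 0, 0], "turn": 0}])

```text
clock: 14.77
tcp_pos: [0.5999, 0.2789, 0.195]
orientation: [1.937, 2.473, 0.001]
contact_force: [-0.1, 0.2, -2.8]
grip_width: 0.0458
```

apply_moves(deltas=[{"xyz": [0, 0, -0.002], "turn": 0}, {"xyz": [0, 0, -0.001], "turn": 0}, {"xyz": [0, 0, -0.001], "turn": 0}, {"xyz": [0, 0, 0], "turn": 0}, {"xyz": [0, 0, 0], "turn": 0}])

```text
clock: 15.18
tcp_pos: [0.5998, 0.2789, 0.1913]
orientation: [1.937, 2.473, 0.001]
contact_force: [-1.3, -0.7, 4.2]
grip_width: 0.0456
```

apply_moves(deltas=[{"xyz": [0, 0, 0], "turn": 0}, {"xyz": [0, 0, 0], "turn": 0}, {"xyz": [0, 0, 0], "turn": 0}, {"xyz": [0, 0, 0], "turn": 0}, {"xyz": [0, 0, 0], "turn": 0}, {"xyz": [0, 0, 0.01], "turn": 0}, {"xyz": [0, 0, 0.02], "turn": 0}, {"xyz": [0, 0, 0.03], "turn": 0}, {"xyz": [0, 0, 0.03], "turn": 0}, {"xyz": [0, 0, 0.03], "turn": 0}, {"xyz": [0, 0, 0.02], "turn": 0}, {"xyz": [0, 0, 0.0], "turn": 0}], claw=-0.5)

```text
clock: 16.18
tcp_pos: [0.6013, 0.2791, 0.3369]
orientation: [1.936, 2.47, 0.013]
contact_force: [1.0, -0.2, 0.6]
grip_width: 0.0639
```

```bash
python3 -c "
from h import *
print(tool())
im=grab_frame('top')
cv2.imwrite('pics/t6.png',im[:,:,::-1])
for c in ('red','green'):
  for b in blobs(im,c):
    u=b.mean(0).round()
    if u[1]<140: continue
    print(c,u,cv2.contourArea(b),*[np.round(rect('top',b,z),1) for z in (.010,.049)])
"
```

```text
(16.1833, array([0.6013, 0.2791, 0.3369]), np.float64(13.83), 0.06393456308927035, array([-0.8 ,  0.54,  0.39,  1.67, -0.24,  0.96, -0.09]), array([ 1. , -0.2,  0.6]))
red [171. 275.] 3411.5 [401.1 264.4 179.3  95.3  98.4] [401.2 251.9 172.8  91.9  98.4]
red [314. 214.] 1573.5 [545.7 -44.8 167.5  49.1   7.9] [540.6 -46.1 161.5  47.3   7.9]
green [277. 217.] 1533.0 [534.9  35.4 166.9  48.3   7.8] [530.2  31.3 160.9  46.6   7.8]
green [413. 185.] 3228.0 [ 613.9 -262.4  177.6   93.8   94.9] [ 606.3 -255.8  171.2   90.4   94.9]
```

View pics/t6.png

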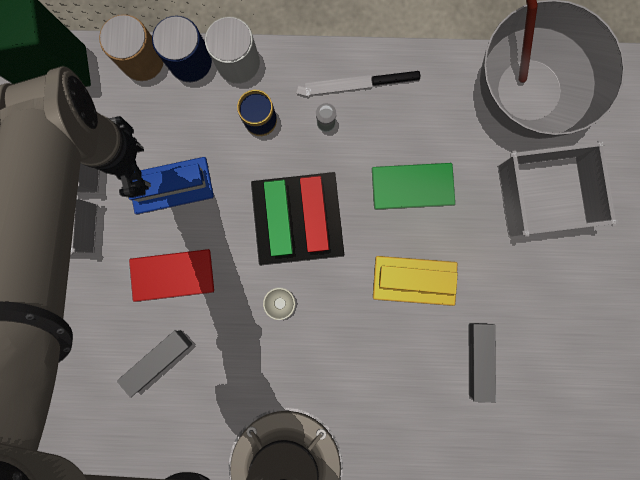

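Both upper tubs are placed. The lower ones haven't moved: green at (.530,.031) and red at (.541,-.046), both with their axes at 7.8°. Going to green with the jaws turned across it.

apply_moves(deltas=[{"xyz": [-0.003, -0.012, 0], "turn": 0.122}, {"xyz": [-0.006, -0.022, 0], "turn": 0.122}, {"xyz": [-0.006, -0.022, 0], "turn": 0.122}, {"xyz": [-0.006, -0.022, 0], "turn": 0.122}, {"xyz": [-0.006, -0.022, 0], "turn": 0.122}, {"xyz": [-0.006, -0.022, 0], "turn": 0.122}, {"xyz": [-0.006, -0.022, 0], "turn": 0.122}, {"xyz": [-0.006, -0.022, 0], "turn": 0.122}, {"xyz": [-0.006, -0.022, 0], "turn": 0.122}, {"xyz": [-0.006, -0.022, 0], "turn": 0.122}, {"xyz": [-0.006, -0.022, 0], "turn": 0.122}, {"xyz": [-0.008, -0.016, 0], "turn": 0.122}])

```text
clock: 17.23
tcp_pos: [0.5279, 0.0288, 0.3299]
orientation: [0.219, -3.132, 0.001]
contact_force: [-0.3, -0.7, 0.2]
grip_width: 0.0641
```

apply_moves(deltas=[{"xyz": [0, 0, 0], "turn": 0}, {"xyz": [0, 0, -0.02], "turn": 0}, {"xyz": [0, 0, -0.02], "turn": 0}, {"xyz": [0, 0, -0.02], "turn": 0}, {"xyz": [0, 0, -0.02], "turn": 0}, {"xyz": [0, 0, 0], "turn": 0}, {"xyz": [0, 0, 0], "turn": 0}, {"xyz": [0, 0, 0], "turn": 0}])

```text
clock: 17.9
tcp_pos: [0.529, 0.0313, 0.2512]
orientation: [-0.211, 3.134, 0.0]
contact_force: [-0.0, 0.0, 1.1]
grip_width: 0.064
```

```bash
python3 -c "
from h import *
print(tool())
s=grab_frame('side')[100:320,200:480,::-1]
cv2.imwrite('pics/s7.png',cv2.resize(s,None,fx=2.7,fy=2.7))"
```

```text
(17.9, array([0.529 , 0.0313, 0.2512]), np.float64(97.72), 0.06403771158682386, array([-0.25,  0.45,  0.09,  2.03, -0.06,  0.66,  1.58]), array([-0. ,  0. ,  1.1]))
```

View pics/s7.png

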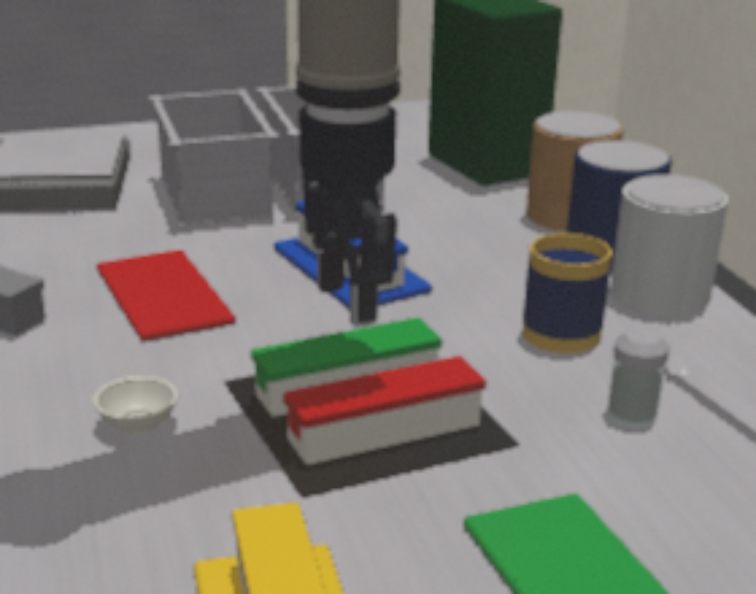

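apply_moves(deltas=[{"xyz": [0.001, 0, -0.01], "turn": 0}, {"xyz": [0, 0, -0.01], "turn": 0}, {"xyz": [0, 0, -0.01], "turn": 0}, {"xyz": [0, 0, -0.01], "turn": 0}, {"xyz": [0, 0, -0.01], "turn": 0}, {"xyz": [0, 0, -0.008], "turn": 0}, {"xyz": [0, 0, -0.004], "turn": 0}, {"xyz": [0, 0, -0.002], "turn": 0}, {"xyz": [0, 0, 0], "turn": 0}, {"xyz": [0, 0, 0], "turn": 0}])

```text
clock: 18.78
tcp_pos: [0.5298, 0.0309, 0.1868]
orientation: [-0.212, 3.134, 0.0]
contact_force: [-0.7, 0.2, -0.4]
grip_width: 0.0641
```

apply_moves(deltas=[{"xyz": [0, 0, 0], "turn": 0}, {"xyz": [0, 0, 0], "turn": 0}, {"xyz": [0, 0, 0], "turn": 0}, {"xyz": [0, 0, 0], "turn": 0}, {"xyz": [0, 0, 0], "turn": 0}, {"xyz": [0, 0, 0], "turn": 0}], claw=1)

```text
clock: 19.28
tcp_pos: [0.53, 0.031, 0.1873]
orientation: [-0.212, 3.133, 0.0]
contact_force: [-0.8, 0.9, 6.0]
grip_width: 0.0455
```

apply_moves(deltas=[{"xyz": [0, 0, 0.006], "turn": 0}, {"xyz": [0, 0, 0.01], "turn": 0}, {"xyz": [0, 0, 0.015], "turn": 0}, {"xyz": [0, 0, 0.025], "turn": 0}, {"xyz": [0, 0, 0.03], "turn": 0}, {"xyz": [0, 0, 0.03], "turn": 0}, {"xyz": [0, 0, 0.02], "turn": 0}, {"xyz": [0, 0, 0.01], "turn": 0}, {"xyz": [0, 0, 0.0], "turn": 0}])

```text
clock: 20.03
tcp_pos: [0.5302, 0.0309, 0.3352]
orientation: [-0.212, 3.13, 0.001]
contact_force: [0.6, -0.6, -1.9]
grip_width: 0.0456
```

```bash
python3 -c "
from h import *
print(tool())
s=grab_frame('side')[100:320,200:480,::-1]
cv2.imwrite('pics/s8.png',cv2.resize(s,None,fx=2.7,fy=2.7))"
```

```text
(20.0333, array([0.5302, 0.0309, 0.3352]), np.float64(97.74), 0.04564239019415901, array([-0.26,  0.32,  0.1 ,  1.98, -0.04,  0.84,  1.57]), array([ 0.6, -0.6, -1.9]))
```

View pics/s8.png

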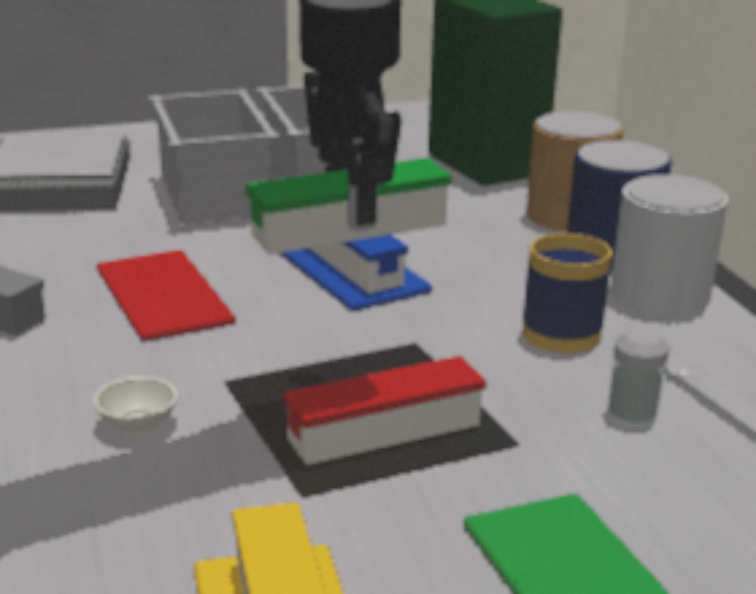

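apply_moves(deltas=[{"xyz": [0.005, -0.01, 0], "turn": -0.05}, {"xyz": [0.005, -0.018, 0], "turn": -0.1}, {"xyz": [0.005, -0.018, 0], "turn": -0.1}, {"xyz": [0.005, -0.018, 0], "turn": -0.1}, {"xyz": [0.005, -0.018, 0], "turn": -0.1}, {"xyz": [0.005, -0.018, 0], "turn": -0.1}, {"xyz": [0.005, -0.018, 0], "turn": -0.1}, {"xyz": [0.005, -0.018, 0], "turn": -0.1}, {"xyz": [0.005, -0.018, 0], "turn": -0.1}, {"xyz": [0.005, -0.018, 0], "turn": -0.1}, {"xyz": [0.005, -0.018, 0], "turn": -0.1}, {"xyz": [0.005, -0.018, 0], "turn": -0.1}])

```text
clock: 21.08
tcp_pos: [0.5892, -0.1787, 0.3304]
orientation: [-1.536, -2.737, 0.003]
contact_force: [-0.1, 0.5, -2.0]
grip_width: 0.0451
```

apply_moves(deltas=[{"xyz": [0.005, -0.018, 0], "turn": -0.1}, {"xyz": [0.005, -0.018, 0], "turn": -0.1}, {"xyz": [0.005, -0.018, 0], "turn": -0.1}, {"xyz": [0.005, -0.018, 0], "turn": -0.1}, {"xyz": [0.004, -0.013, 0], "turn": -0.07}, {"xyz": [0, 0, 0], "turn": 0}, {"xyz": [0, 0, -0.02], "turn": 0}, {"xyz": [0, 0, -0.02], "turn": 0}, {"xyz": [0, 0, -0.02], "turn": 0}, {"xyz": [0, 0, -0.02], "turn": 0}, {"xyz": [0, 0, 0], "turn": 0}, {"xyz": [0, 0, 0], "turn": 0}])

```text
clock: 22.08
tcp_pos: [0.6128, -0.2616, 0.2507]
orientation: [-2.121, -2.312, 0.003]
contact_force: [0.6, 0.2, -1.6]
grip_width: 0.0454
```

```bash
python3 -c "
from h import *
print(tool())"
```

```text
(22.0833, array([ 0.6128, -0.2616,  0.2507]), np.float64(4.94), 0.04539836733909722, array([-0.02,  0.68,  0.48,  1.72, -0.39,  0.85,  0.72]), array([ 0.6,  0.2, -1.6]))
```

Contact is expected near 0.193.

apply_moves(deltas=[{"xyz": [0, 0, -0.01], "turn": 0}, {"xyz": [0, 0, -0.01], "turn": 0}, {"xyz": [0, 0, -0.01], "turn": 0}, {"xyz": [0, 0, -0.01], "turn": 0}, {"xyz": [0, 0, -0.006], "turn": 0}, {"xyz": [0, 0, -0.004], "turn": 0}, {"xyz": [0, 0, -0.003], "turn": 0}, {"xyz": [0, 0, -0.001], "turn": 0}, {"xyz": [0, 0, 0], "turn": 0}, {"xyz": [0, 0, 0], "turn": 0}])

```text
clock: 22.92
tcp_pos: [0.6138, -0.2622, 0.1991]
orientation: [2.123, 2.314, 0.0]
contact_force: [0.1, -0.1, -2.2]
grip_width: 0.0455
```

apply_moves(deltas=[{"xyz": [0, 0, -0.003], "turn": 0}, {"xyz": [0, 0, -0.002], "turn": 0}, {"xyz": [0, 0, -0.001], "turn": 0}, {"xyz": [0, 0, 0], "turn": 0}, {"xyz": [0, 0, 0], "turn": 0}])

```text
clock: 23.33
tcp_pos: [0.6138, -0.2622, 0.1934]
orientation: [2.124, 2.315, 0.001]
contact_force: [-2.2, 0.5, 4.3]
grip_width: 0.0455
```

Contact made, so I'll release, retreat and go back to red.

apply_moves(deltas=[{"xyz": [0, 0, 0], "turn": 0}, {"xyz": [0, 0, 0], "turn": 0}, {"xyz": [0, 0, 0], "turn": 0}, {"xyz": [0, 0, 0], "turn": 0}, {"xyz": [0, 0, 0], "turn": 0}, {"xyz": [0, 0, 0.01], "turn": 0}, {"xyz": [0, 0, 0.02], "turn": 0}, {"xyz": [0, 0, 0.03], "turn": 0}, {"xyz": [0, 0, 0.03], "turn": 0}, {"xyz": [0, 0, 0.03], "turn": 0}, {"xyz": [0, 0, 0.01], "turn": 0}, {"xyz": [0, 0, 0.0], "turn": 0}], claw=-0.5)

```text
clock: 24.33
tcp_pos: [0.6144, -0.263, 0.3268]
orientation: [2.12, 2.31, 0.004]
contact_force: [-0.3, 0.5, 0.1]
grip_width: 0.0639
```

```bash
python3 -c "
from h import *
print(tool())
im=grab_frame('top')
cv2.imwrite('pics/t9.png',im[:,:,::-1])
for b in blobs(im,'red'):
    u=b.mean(0).round()
    if u[1]>140: print(u,np.round(rect('top',b,.049),1))
"
```

```text
(24.3333, array([ 0.6144, -0.263 ,  0.3268]), np.float64(4.91), 0.06389646545125569, array([-0.05,  0.59,  0.52,  1.67, -0.34,  0.97,  0.68]), array([-0.3,  0.5,  0.1]))
[171. 275.] [401.1 251.7 173.3  91.4  98.5]
[314. 213.] [540.5 -46.1 161.4  47.5   7.8]
```

View pics/t9.png

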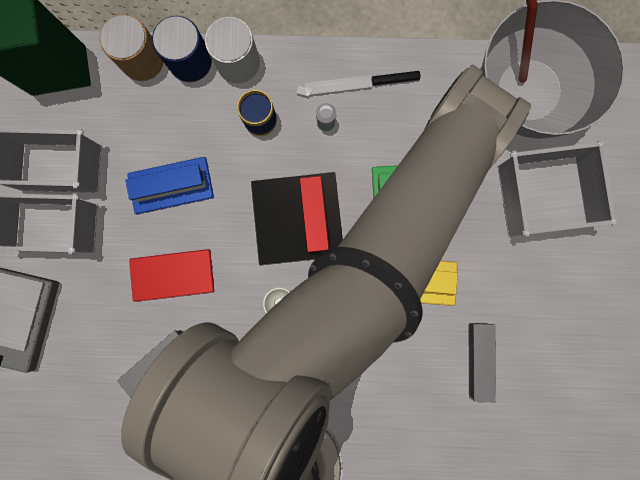

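Red is unmoved at (.5405,-.046). Moving to it.

apply_moves(deltas=[{"xyz": [-0.005, 0.015, 0], "turn": 0.12}, {"xyz": [-0.006, 0.018, 0], "turn": 0.12}, {"xyz": [-0.006, 0.018, 0], "turn": 0.12}, {"xyz": [-0.006, 0.018, 0], "turn": 0.12}, {"xyz": [-0.006, 0.018, 0], "turn": 0.12}, {"xyz": [-0.006, 0.018, 0], "turn": 0.12}, {"xyz": [-0.006, 0.018, 0], "turn": 0.12}, {"xyz": [-0.006, 0.018, 0], "turn": 0.12}, {"xyz": [-0.006, 0.018, 0], "turn": 0.12}, {"xyz": [-0.006, 0.018, 0], "turn": 0.12}, {"xyz": [-0.006, 0.018, 0], "turn": 0.12}, {"xyz": [-0.006, 0.018, 0], "turn": 0.12}])

```text
clock: 25.38
tcp_pos: [0.5415, -0.048, 0.3211]
orientation: [-0.06, -3.138, -0.0]
contact_force: [-0.2, 0.3, 0.4]
grip_width: 0.0642
```

apply_moves(deltas=[{"xyz": [-0.003, 0.004, 0], "turn": 0.12}, {"xyz": [0, 0, 0], "turn": 0.06}, {"xyz": [0, 0, -0.02], "turn": 0}, {"xyz": [0, 0, -0.02], "turn": 0}, {"xyz": [0, 0, -0.02], "turn": 0}, {"xyz": [0, 0, -0.01], "turn": 0}, {"xyz": [0, 0, 0], "turn": 0}, {"xyz": [0, 0, 0], "turn": 0}, {"xyz": [0, 0, 0], "turn": 0}])

```text
clock: 26.13
tcp_pos: [0.54, -0.0451, 0.2532]
orientation: [-0.212, 3.134, 0.0]
contact_force: [0.5, -0.1, -0.1]
grip_width: 0.0638
```

```bash
python3 -c "
from h import *
print(tool())"
```

```text
(26.1333, array([ 0.54  , -0.0451,  0.2532]), np.float64(97.74), 0.06376085381196758, array([-0.11,  0.46,  0.1 ,  2.01, -0.07,  0.68,  1.74]), array([ 0.5, -0.1, -0.1]))
```

apply_moves(deltas=[{"xyz": [0, -0.001, -0.01], "turn": 0}, {"xyz": [0, 0, -0.01], "turn": 0}, {"xyz": [0, 0, -0.01], "turn": 0}, {"xyz": [0, 0, -0.01], "turn": 0}, {"xyz": [0, 0, -0.01], "turn": 0}, {"xyz": [0, 0, -0.008], "turn": 0}, {"xyz": [0, 0, -0.005], "turn": 0}, {"xyz": [0, 0, -0.003], "turn": 0}, {"xyz": [0, 0, 0], "turn": 0}, {"xyz": [0, 0, 0], "turn": 0}])

```text
clock: 26.97
tcp_pos: [0.5398, -0.0461, 0.1867]
orientation: [-0.212, 3.134, -0.0]
contact_force: [-0.2, -0.1, -0.4]
grip_width: 0.064
```

apply_moves(deltas=[{"xyz": [0, 0, 0], "turn": 0}, {"xyz": [0, 0, 0], "turn": 0}, {"xyz": [0, 0, 0], "turn": 0}, {"xyz": [0, 0, 0], "turn": 0}, {"xyz": [0, 0, 0], "turn": 0}, {"xyz": [0, 0, 0], "turn": 0}], claw=1)

```text
clock: 27.47
tcp_pos: [0.54, -0.046, 0.1873]
orientation: [-0.212, 3.133, 0.0]
contact_force: [-1.1, -0.7, 6.3]
grip_width: 0.0453
```

apply_moves(deltas=[{"xyz": [0, 0, 0.006], "turn": 0}, {"xyz": [0, 0, 0.01], "turn": 0}, {"xyz": [0, 0, 0.015], "turn": 0}, {"xyz": [0, 0, 0.025], "turn": 0}, {"xyz": [0, 0, 0.03], "turn": 0}, {"xyz": [0, 0, 0.03], "turn": 0}, {"xyz": [0, 0, 0.02], "turn": 0}, {"xyz": [0, 0, 0.01], "turn": 0}, {"xyz": [0, 0, 0.0], "turn": 0}, {"xyz": [0, 0, 0.0], "turn": 0}])

```text
clock: 28.3
tcp_pos: [0.5393, -0.0461, 0.3325]
orientation: [0.212, -3.134, -0.0]
contact_force: [-1.0, -0.8, -2.3]
grip_width: 0.0456
```

```bash
python3 -c "
from h import *
print(tool())
s=grab_frame('side')[100:320,200:480,::-1]
cv2.imwrite('pics/s10.png',cv2.resize(s,None,fx=2.7,fy=2.7))"
```

```text
(28.3, array([ 0.5393, -0.0461,  0.3325]), np.float64(97.75), 0.045582964614094945, array([-0.13,  0.34,  0.12,  1.95, -0.05,  0.85,  1.73]), array([-1. , -0.8, -2.3]))
```

View pics/s10.png

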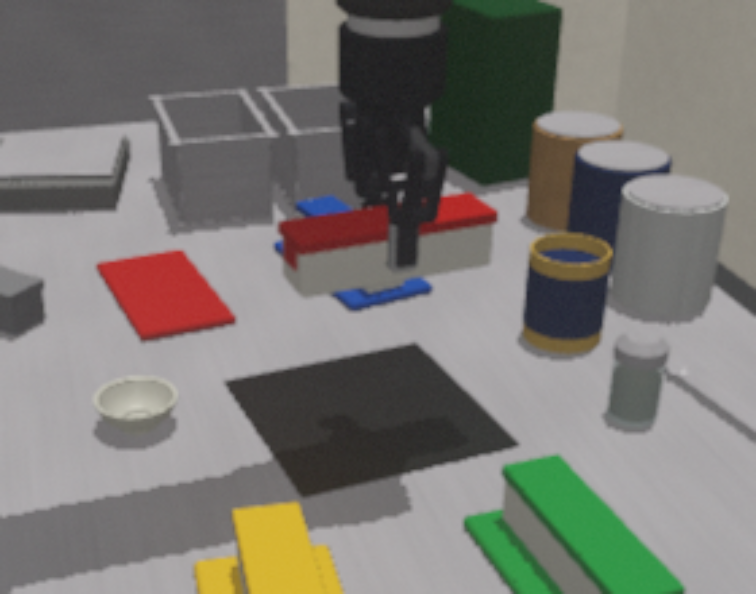

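apply_moves(deltas=[{"xyz": [-0.004, 0.009, 0], "turn": -0.05}, {"xyz": [-0.008, 0.018, 0], "turn": -0.09}, {"xyz": [-0.008, 0.018, 0], "turn": -0.09}, {"xyz": [-0.008, 0.018, 0], "turn": -0.09}, {"xyz": [-0.008, 0.018, 0], "turn": -0.09}, {"xyz": [-0.008, 0.018, 0], "turn": -0.09}, {"xyz": [-0.008, 0.018, 0], "turn": -0.09}, {"xyz": [-0.008, 0.018, 0], "turn": -0.09}, {"xyz": [-0.008, 0.018, 0], "turn": -0.09}, {"xyz": [-0.008, 0.018, 0], "turn": -0.09}, {"xyz": [-0.008, 0.018, 0], "turn": -0.09}, {"xyz": [-0.008, 0.018, 0], "turn": -0.09}])

```text
clock: 29.35
tcp_pos: [0.4465, 0.1615, 0.3309]
orientation: [-1.379, -2.821, 0.005]
contact_force: [-0.1, 0.4, -1.9]
grip_width: 0.0455
```

apply_moves(deltas=[{"xyz": [-0.008, 0.018, 0], "turn": -0.09}, {"xyz": [-0.008, 0.018, 0], "turn": -0.09}, {"xyz": [-0.008, 0.018, 0], "turn": -0.09}, {"xyz": [-0.008, 0.018, 0], "turn": -0.09}, {"xyz": [-0.008, 0.018, 0], "turn": -0.09}, {"xyz": [-0.007, 0.013, 0], "turn": -0.067}, {"xyz": [0, 0, 0], "turn": 0}, {"xyz": [0, 0, -0.02], "turn": 0}, {"xyz": [0, 0, -0.02], "turn": 0}, {"xyz": [0, 0, -0.02], "turn": 0}, {"xyz": [0, 0, -0.02], "turn": 0}, {"xyz": [0, 0, 0], "turn": 0}])

```text
clock: 30.35
tcp_pos: [0.3992, 0.262, 0.2486]
orientation: [-2.049, -2.381, 0.014]
contact_force: [-0.4, 0.6, -2.2]
grip_width: 0.0456
```

apply_moves(deltas=[{"xyz": [0, 0, 0], "turn": 0}, {"xyz": [0, 0, 0], "turn": 0}])

```text
clock: 30.52
tcp_pos: [0.401, 0.2635, 0.2529]
orientation: [2.05, 2.38, -0.001]
contact_force: [0.9, 0.5, -2.0]
grip_width: 0.0454
```

```bash
python3 -c "
from h import *
print(tool())"
```

```text
(30.5167, array([0.401 , 0.2635, 0.2529]), np.float64(8.53), 0.045412590467373365, array([-0.89,  0.38,  0.22,  2.15, -0.14,  0.62, -0.43]), array([ 0.9,  0.5, -2. ]))
```

apply_moves(deltas=[{"xyz": [0, 0, -0.01], "turn": 0}, {"xyz": [0, 0, -0.01], "turn": 0}, {"xyz": [0, 0, -0.01], "turn": 0}, {"xyz": [0, 0, -0.01], "turn": 0}, {"xyz": [0, 0, -0.006], "turn": 0}, {"xyz": [0, 0, -0.004], "turn": 0}, {"xyz": [0, 0, -0.003], "turn": 0}, {"xyz": [0, 0, -0.002], "turn": 0}, {"xyz": [0, 0, 0], "turn": 0}, {"xyz": [0, 0, 0], "turn": 0}])

```text
clock: 31.35
tcp_pos: [0.4007, 0.264, 0.1979]
orientation: [2.05, 2.381, 0.0]
contact_force: [1.2, 1.0, -2.1]
grip_width: 0.0455
```

apply_moves(deltas=[{"xyz": [0, 0, -0.002], "turn": 0}, {"xyz": [0, 0, -0.002], "turn": 0}, {"xyz": [0, 0, -0.001], "turn": 0}, {"xyz": [0, 0, 0], "turn": 0}, {"xyz": [0, 0, 0], "turn": 0}])

```text
clock: 31.77
tcp_pos: [0.4008, 0.264, 0.1933]
orientation: [-2.05, -2.381, -0.001]
contact_force: [-1.6, -1.2, 6.7]
grip_width: 0.0455
```

Contact made. I'll release, retreat upward, then move clear for a last look.

apply_moves(deltas=[{"xyz": [0, 0, 0], "turn": 0}, {"xyz": [0, 0, 0], "turn": 0}, {"xyz": [0, 0, 0], "turn": 0}, {"xyz": [0, 0, 0], "turn": 0}, {"xyz": [0, 0, 0], "turn": 0}, {"xyz": [0, 0, 0.01], "turn": 0}, {"xyz": [0, 0, 0.02], "turn": 0}, {"xyz": [0, 0, 0.03], "turn": 0}, {"xyz": [0, 0, 0.04], "turn": 0}, {"xyz": [0, 0, 0.04], "turn": 0}, {"xyz": [0, 0, 0.03], "turn": 0}, {"xyz": [0, 0, 0.02], "turn": 0}], claw=-0.5)

```text
clock: 32.77
tcp_pos: [0.401, 0.2638, 0.3869]
orientation: [2.05, 2.38, 0.008]
contact_force: [0.8, 0.0, -1.2]
grip_width: 0.0639
```

apply_moves(deltas=[{"xyz": [-0.005, 0.03, 0], "turn": 0}, {"xyz": [-0.01, 0.03, 0], "turn": 0}, {"xyz": [-0.01, 0.03, 0], "turn": 0}, {"xyz": [-0.01, 0.03, 0], "turn": 0}, {"xyz": [-0.01, 0.03, 0], "turn": 0}, {"xyz": [-0.01, 0.03, 0], "turn": 0}, {"xyz": [-0.01, 0.03, 0], "turn": 0}, {"xyz": [-0.01, 0.03, 0], "turn": 0}, {"xyz": [-0.01, 0.03, 0], "turn": 0}, {"xyz": [-0.01, 0.03, 0], "turn": 0}, {"xyz": [-0.01, 0.03, 0], "turn": 0}, {"xyz": [0, 0, 0], "turn": 0}])

```text
clock: 33.77
tcp_pos: [0.2907, 0.5994, 0.3829]
orientation: [-2.038, -2.386, -0.002]
contact_force: [-0.7, 0.0, 0.1]
grip_width: 0.0643
```

```bash
python3 -c "
from h import *
print(tool())
im=grab_frame('top'); cv2.imwrite('pics/t11.png',im[:,:,::-1])
cv2.imwrite('pics/s11.png',grab_frame('side')[:,:,::-1])
cv2.imwrite('pics/t11b.png',cv2.resize(im[145:315,110:470,::-1],None,fx=2.2,fy=2.2,interpolation=cv2.INTER_CUBIC))
"
```

```text
(33.7667, array([0.2907, 0.5994, 0.3829]), np.float64(8.98), 0.06430655065713436, array([-1.31,  0.48,  0.14,  1.61, -0.08,  1.05, -0.99]), array([-0.7,  0. ,  0.1]))
```

View pics/t11b.png

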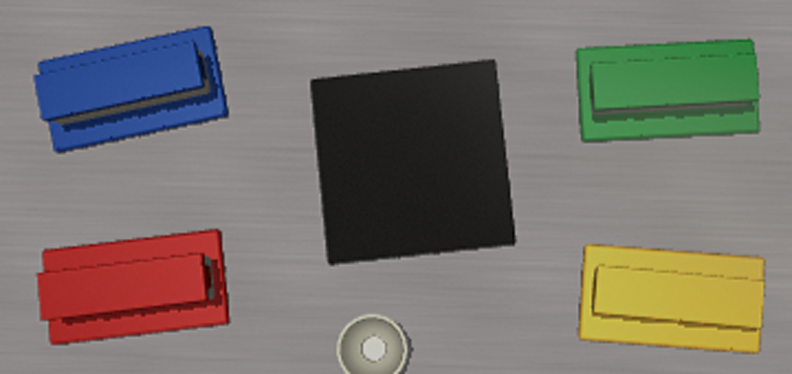

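View pics/s11.png

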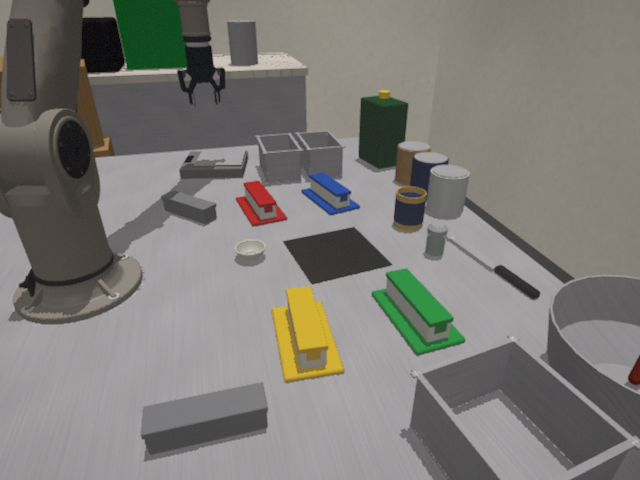

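All four tubs stand upright and aligned on boards of their own colour. The can is at (410,208) and the shaker at (437,240), both as they were. Now a number check from the lid corners in the crop.

```bash
python3 -c "
from h import *
L={'blue':[(36,75),(195,41),(204,84),(45,119)],'red':[(38,273),(202,254),(209,300),(44,320)],'green':[(591,63),(754,54),(759,104),(595,110)],'yellow':[(597,266),(763,280),(761,328),(594,313)]}
B={'blue':(600.1,277.5,103.8),'red':(401,264.2,98.5),'green':(614,-262.4,95),'yellow':(405.6,-269.4,87.3)}
for k,v in L.items():
  uv=np.array(v)/2.2+[110,145]; x,y,w,h,a=rect('top',uv,.055); b=B[k]
  print(k,np.round([x-b[0],y-b[1],w,h,a-b[2]],1))
"
```

```text
blue [  0.   -2.8 157.9  44.3   0.3]
red [ -0.8  -3.5 160.3  45.3   0. ]
green [-3.600e+00  1.000e-01  1.587e+02  4.890e+01 -3.000e-01]
yellow [ -0.3   0.5 158.9  45.4  -0.5]
```

Every tub is within 4 mm and 1° of its board. Handing in.

```bash
python3 -c "
from h import *
print(r.hand_in()); print(tool())"
```

```text
the job is handed in; nothing more can be done
None
the job is handed in; nothing more can be done
```

All four tubs are on the boards of their lid colours, and the job is handed in. I placed yellow, then blue, then green, then red, lowering each one until it touched its board before letting go. When I started on green, both lower tubs were still where they began.

My last checks, at about 34 s on the clock:
- **Position:** measured from the lid corners in the top view, every tub is within 4 mm of its board's centre and within 1° of its direction.
- **Upright:** the side view shows all four standing upright.
- **Bystanders:** in the side view, the can and the pepper shaker look unmoved. I judged this by eye and did not measure it.
- **Gripper:** it is empty and well clear of everything, with no contact force beyond sensor noise.

No final check failed or disagreed. Early on, the first colour mask caught only part of the green board; I fixed that before using its position.

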